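# Reset the locked-out packing scale with its key

## Task

The packing scale is locked out: take the yellow key from its stand, put it into the keyway of the lock station and feel for the hidden barrel, turning clockwise under light pressure until the key drops fully home. Turn it clockwise to its stop, then, with the key still fully down, back home in line with the keyway; withdraw it and hang it upright in the stand it came from. Leave the blue key and everything else on the bench where it is.

Things in the scene. Friction and masses are not known exactly. Their poses are not given: they have to be found in the camera images.
- key: The task's key (loose, about 60 g), yellow bow. Origin: centre of its bit's underside; z up the key, x along the bit. From the origin up: flat steel bit 16 (x) by 4 (y) mm, 8 tall; round shank 8 mm thick up to 22 mm; collar 30 mm diameter from 22 to 26 mm; then the bow. Half a turn about z makes no difference. It starts upright in the stand with the yellow foot.
- key_bow (a point): Middle of the key's flat yellow plastic bow, 46 mm above the key's origin, axes as key. The bow is 34 (x) by 10 (y) by 40 (z) mm, from 26 to 66 mm above the origin: pinch it across its 10 mm.
- lock: The scale's lock station, fixed: grey box 90 by 90 by 70 mm with a yellow top plate. Origin: centre of its underside on the table; z up, x along the keyway's long direction, towards the edge with the red and green lamps. Its yaw differs from run to run.
- keyway (a point): Centre of the keyway's mouth, at the top of the yellow plate, 70 mm above the table; axes as lock. The keyway goes straight down through the 4 mm plate: a slot 19.4 (x) by 7 (y) mm with a square middle of 11 by 11 mm for the shank. The key passes only in line with it (within about 0.15 rad), going in and coming out.
- chamber (a point): Centre of the floor of the free space under the plate, 14 mm below its top, where the bit can turn. The floor is the top of a hidden turning barrel with a straight slot 20 by 6.2 mm for the bit. The slot has been left 0.38 to 0.72 rad clockwise (from above) of the keyway, unlike each time. This point does not turn with the barrel. Over the slot the key drops 8 mm more.
- seat (a point): Where the key's origin lies when fully home: 22 mm below the plate's top, the collar on the plate, the bit in the barrel. The barrel turns stiffly (0.15 N m), stays where left, and has firm stops: home (slot in line with the keyway) and 1.1 rad (63 degrees) clockwise. The key has some 0.13 rad of play in it: held against the far stop it stands at about 1.23 rad.
- holder: The key's stand, fixed: white upright tube, 48 mm outside and 22 mm inside diameter, 45 mm tall, on a yellow foot 70 by 70 mm and 6 mm thick. Origin: centre of its underside; z up. The key hangs in it by the collar (collar on the rim, key origin 23 mm above the table).
- spare_key: A like key with a blue bow, in the other stand; not to be used. Same shape and origin as key.
- spare_holder: The spare key's stand, fixed, like holder but with a blue foot.
- spray_bottle: Bystander: white bottle, blue cap, 70 mm diameter, 180 mm tall; origin under its centre.
- jar: Bystander: clear jar with red lid, 72 mm diameter, 100 mm tall; origin under its centre.
- tape_roll: Bystander: brown roll lying flat, 100 mm diameter, 48 mm tall; origin under its centre.
- weight_a: Bystander: brass check weight, 32 mm diameter, 41 mm tall; origin under its centre.
- weight_b: Bystander: brass check weight like the other; origin under its centre.
- label_box: Bystander: cardboard box 100 by 140 by 60 mm; origin under its centre.
- brush: Bystander: yellow-handled brush lying flat; origin under its middle.
Not all that is in view belongs to the job. Leave any black look-alike of the lock alone.

How it is judged:
By the outcome, as a careful person would: the job done as asked, in the order asked, and still so for the second after the job is handed in, with the robot touching nothing.
It also fails if it takes over 72 s, if anything falls off the work surface, if the arm or the gripper's body presses on something with over 40 N, if the wrist force passes 120 N, or if a joint passes its speed limit or range.

## Robot

A 6-joint arm with a two-finger parallel gripper is mounted at the origin on the work surface. World frame = base frame: x ahead of the robot, y to its left, z up, the work surface at z = 0. Lengths are in m, angles in degrees, forces in N, time in s.
With the tool pointing down it reaches from about 0.3 to 0.75 m from the base axis. Payload 8.5 kg.
Tool frame: the origin (TCP) lies on the centre line of the jaws, within the pads' length; the fingertips stand 17 mm ahead of it and the grasp point (between the pads) lies 2 mm behind it (env.tip_extent is the distance from the TCP to the fingertips, in m); z points along the fingers, y is the direction in which the jaws open and shut (so a half turn about z gives the same grasp; the last joint's range is limited). The gripper opens to 85 mm and grips with 20 to 120 N. Pads are 22 mm wide; open, the fingers measure 114 mm over their backs; the gripper's body (76 mm by 85 mm) begins 54 mm behind the grasp point. The pads swing forward as they close: fully open they stand 13 mm farther back than shut.
Start: joints at [-76.335, 21.807, 74.336, -0, 83.858, -12.336], TCP at [0.241, -0.494, 0.248] pointing down, gripper open.
Joint ranges: [-178.18, 178.18], [-50.72, 133.34], [12.68, 142.11], [-81.47, 261.47], [9.98, 163.14], [-165.26, 165.26]. Speed limits (degrees/s): [136.94, 136.94, 180, 180, 180, 180].

## Interface

Orientations are given as a 3x3 rotation matrix whose columns are the frame's x, y, z axes.
In Python, from rig import telemetry, get_image, camera_params, close_job, env gives the robot as it stands.
- The arm moves only by the tool apply_moves, never from a script. Its argument "motion" is a list of rows, each an object of numbers: "tx", "ty", "tz": the shift along the tool's x, y, z in cm; "turn": the turn about the tool's z in degrees; "jaw": the gripper's target within -1 to 1 (fully open at 1, half-way at 0, shut at -1). In form: [{"tx": .., "ty": .., "tz": .., "turn": .., "jaw": ..}, ...]. A call has 1 to 5 rows; each row is the pose to reach, as a shift and turn from the pose measured when the call began, along the tool's axes at that moment; what a row does not reach only later rows make up. A row lasts 1/12 s, in which the tool goes at most 41.7 mm and 7.16 degrees, less where a joint would pass 70% of its speed; a pose out of reach is approached as far as the arm can. A call with a gripper value outside its range is refused whole. The fingers move at their own pace and stop on an object; "squeeze" is the grip in N (left out, the last holds). Time passes only in rows, so rows that repeat a pose let the fingers close. It gives the time, the measured TCP pose, the force and the opening at its end, in the units of the state.
- telemetry.observe(): the state, without advancing time (a new reading comes with each control period).
- get_image(name): name is "side" or "top" or "wrist"; returns (picture, depth): 420x560x3 uint8, red, green, blue; 420x560 float32, m along the optical axis (not along the pixel's ray), 0 where there is no reading.
- camera_params(name): a dict with "fx", "fy", "cx", "cy" (pixels), "rvec" (rotation vector, rad) and "tvec" (3), from world to camera coordinates, as OpenCV has them. Camera axes: x right, y down, z forward; pixel columns grow to the right and rows downward; lengths in m; the calibration is good to about 2 mm. A picture is of the moment at which its call begins: read the wrist's pose just before it. camera_params takes no time and is no camera call; for the wrist camera it gives the pose at the moment of the call.
- close_job(): hands the job in, once; it reports no verdict.
The state is a dict: "time_s": time; "q": joint angles; "qvel": joint speeds; "joint_efforts": joint torques, N m; "position": TCP position; "tool_rot": TCP orientation; "ft_force": force on the tool from outside, world axes, zero at the start; "wrist_torque": the same for the moment, N m; "grip_width": finger opening in m.
Only numpy, scipy, OpenCV 4.12 (cv2) and the standard library are available. Lean on these libraries where they do the work, as an engineer would, in place of code of your own. Each camera call takes 0.05 s, during which the arm holds its last target. There are 200 camera calls.

## Working session

There is one attempt and no reset: what is moved stays moved. The work goes in short steps, Python scripts to look and compute and a tool call to move; the robot and the scene stay as the last step left them, time stands still between calls to the robot, and variables do not carry over. Pictures are saved under pics/ and viewed, about 8 in all and at most 12, crops included, and the job is handed in when it is done.

Besides the shell and the picture viewer there is one more tool, called after ">>>" as name(argument=value, ...), one argument or row to a line, values as JSON. apply_moves: Moves the arm, as the interface text tells. Its arguments: {"type":"object","properties":{"motion":{"type":"array"},"squeeze":{"type":"number"}},"required":["motion"]}

```bash
mkdir -p pics; ls; cat > h.py <<'E'
import numpy as np, cv2
from rig import telemetry, get_image, camera_params, close_job, env
def cam(n):
    c=camera_params(n); R=cv2.Rodrigues(np.array(c['rvec'],float))[0]; return c,R,np.array(c['tvec'],float).ravel()
def ray(c,R,t,u,v,z):
    d=R.T@np.array([(u-c['cx'])/c['fx'],(v-c['cy'])/c['fy'],1]); o=-R.T@t
    return o+d*(z-o[2])/d[2]
def proj(c,R,t,p):
    q=R@np.array(p)+t; return c['fx']*q[0]/q[2]+c['cx'],c['fy']*q[1]/q[2]+c['cy']
def save(n,im): cv2.imwrite('pics/'+n,im[:,:,::-1])
E
python3 - <<'E'
from h import *
s=telemetry.observe(); print(s)
a,_=get_image('top'); b,d=get_image('side'); 
np.savez('i0.npz',a=a,b=b)
for n in('top','side'):
    c,R,t=cam(n); print(n,c['fx'],(-R.T@t).round(3),R[2].round(2))
save('top.png',a);save('side.png',b)
E
```

```text
pics
{'time_s': 0.0, 'q': array([-7.63349250e+01,  2.18409236e+01,  7.43854113e+01, -1.57500393e-03,
        8.38585999e+01, -1.23353114e+01]), 'qvel': array([-0.00923796,  0.09129513,  0.05855709, -0.00941157, -0.04830034,
       -0.01945977]), 'joint_efforts': array([ 2.74941758e-04, -4.48467386e+01, -2.31276530e+01, -1.27289868e-04,
        4.82484524e-03, -1.04376531e-05]), 'position': array([ 0.24103658, -0.49406237,  0.24770852]), 'tool_rot': array([[ 8.98789846e-01,  4.38379596e-01, -3.76766206e-04],
       [ 4.38379662e-01, -8.98788749e-01,  1.43397187e-03],
       [ 2.89990780e-04, -1.45400600e-03, -9.99998901e-01]]), 'ft_force': array([-0.1177923 ,  0.1287924 ,  0.08928847]), 'wrist_torque': array([ 0.00442413, -0.00018244,  0.01318661]), 'grip_width': 0.08517245733732946}
top 392.5197346299772 [0.284 0.031 1.226] [ 0.2   0.   -0.98]
side 497.5887637211627 [ 0.371 -1.489  0.907] [ 0.08  0.87 -0.48]
```

View pics/top.png

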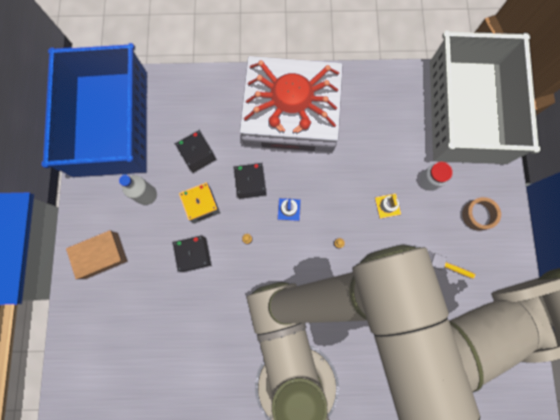

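View pics/side.png

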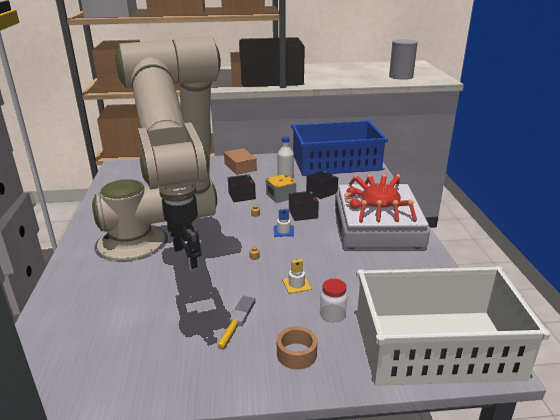

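The top view shows the yellow stand at about (388,206), the blue stand at (289,209) and the lock at (198,202), with its lamps toward the upper edge. The black boxes are the look-alikes. The side view agrees.

```bash
python3 - <<'E'
from h import *
z=np.load('i0.npz'); a=z['a']; c,R,t=cam('top')
hsv=cv2.cvtColor(a,cv2.COLOR_RGB2HSV)
m=cv2.inRange(hsv,(18,140,120),(35,255,255))
n,l,st,ce=cv2.connectedComponentsWithStats(m)
for i in range(1,n):
    if st[i,4]<60: continue
    p=np.argwhere(l==i)[:,::-1].astype(np.float32); r=cv2.minAreaRect(p)
    print(st[i],r)
    for h in(.006,.07): print(h,ray(c,R,t,*r[0],h).round(4),[ray(c,R,t,*q,h)[:2].round(3).tolist() for q in cv2.boxPoints(r)])
m=cv2.inRange(hsv,(0,150,60),(10,255,255))|cv2.inRange(hsv,(170,150,60),(180,255,255))|cv2.inRange(hsv,(45,120,60),(80,255,255))
n,l,st,ce=cv2.connectedComponentsWithStats(m)
for i in range(1,n):
    if 165<ce[i][0]<270 and st[i,4]>1: print(ce[i],st[i,4],ray(c,R,t,*ce[i],.07).round(3), hsv[int(ce[i][1]),int(ce[i][0])])
save('crop.png',cv2.resize(np.hstack([a[170:235,165:235],a[170:235,355:425]]),None,fx=5,fy=5,interpolation=cv2.INTER_CUBIC))
# wrist cam placement relative tool
c2,R2,t2=cam('wrist'); s=telemetry.observe(); T=s['tool_rot']
print('wrist cam in tool',(T.T@(-R2.T@t2-s['position'])).round(4),(T.T@R2.T).round(3),c2['fx'])
E
```

```text
[180 184  37  36 818] ((197.98629760742188, 201.130126953125), (28.792123794555664, 29.84549331665039), 69.44395446777344)
0.006 [0.5556 0.3012 0.006 ] [[0.584, 0.363], [0.617, 0.274], [0.528, 0.24], [0.496, 0.328]]
0.07 [0.5414 0.287  0.07  ] [[0.568, 0.345], [0.599, 0.261], [0.515, 0.229], [0.485, 0.312]]
[376 196  24  22 172] ((387.4943542480469, 205.46981811523438), (20.640316009521484, 21.3160400390625), 79.3803482055664)
0.006 [ 0.5307 -0.3005  0.006 ] [[0.558, -0.263], [0.57, -0.331], [0.504, -0.338], [0.492, -0.271]]
0.07 [ 0.5178 -0.2831  0.07  ] [[0.544, -0.248], [0.555, -0.312], [0.492, -0.318], [0.481, -0.255]]
[445 263  30  15 151] ((459.4741516113281, 270.06036376953125), (30.594404220581055, 4.989645481109619), 23.198591232299805)
0.006 [ 0.3248 -0.5067  0.006 ] [[0.337, -0.462], [0.351, -0.469], [0.313, -0.551], [0.299, -0.544]]
0.07 [ 0.3226 -0.4785  0.07  ] [[0.334, -0.436], [0.347, -0.443], [0.311, -0.521], [0.298, -0.514]]
[249.5   99.25] 4 [0.871 0.131 0.07 ] [  2 138 155]
[248.63636364 115.45454545] 11 [0.815 0.134 0.07 ] [  1 127 165]
[195.125 134.125] 8 [0.756 0.302 0.07 ] [  0 186 192]
[181. 142.] 7 [0.731 0.345 0.07 ] [ 69 152 143]
[255.7 165.6] 10 [0.65  0.112 0.07 ] [  0 178 183]
[239.66666667 167.88888889] 9 [0.644 0.162 0.07 ] [ 69 140 140]
[200.5 186.5] 4 [0.587 0.281 0.07 ] [  9 188 210]
[195.36363636 238.90909091] 11 [0.427 0.292 0.07 ] [  0 178 191]
[178.66666667 242.88888889] 9 [0.416 0.341 0.07 ] [ 68 143 139]
wrist cam in tool [ 0.0818  0.001  -0.1251] [[-0.001 -0.949 -0.317]
 [ 1.    -0.001 -0.   ]
 [ 0.    -0.317  0.949]] 365.88322255759454
```

View pics/crop.png

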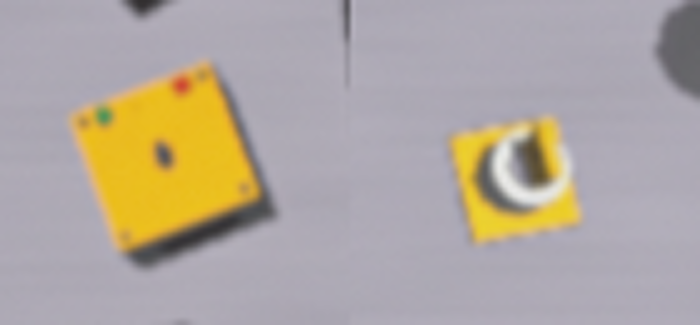

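The crop shows the lock plate with its lamp edge to the upper right and the keyway in the centre. The key's bow in the yellow stand runs roughly along image-vertical. I'll set off, turning the tool to the half-turned grasp so the last joint keeps range at the lock.

>>> apply_moves(
  motion=[
    {"tx": 3.5,"ty": -0.5,"tz": 0,"turn": -7},
    {"tx": 7,"ty": -1,"tz": 0,"turn": -14},
    {"tx": 10.5,"ty": -1.5,"tz": 0,"turn": -21},
    {"tx": 14,"ty": -2,"tz": 0,"turn": -28},
    {"tx": 17.5,"ty": -2.4,"tz": 0,"turn": -35},
  ],
)

```text
invalid input
```

```bash
cat > st.py <<'E'
from h import *
import sys
s=telemetry.observe(); T=s['tool_rot']
print(s['time_s'],s['position'].round(4),'yaw',np.degrees(np.arctan2(T[1,0],T[0,0])).round(2),'tilt',T[:,2].round(3),'q6',s['q'][5].round(1),s['ft_force'].round(1),s['wrist_torque'].round(2),s['grip_width'].round(4))
if len(sys.argv)>3:
    w=np.array([float(v) for v in sys.argv[1:4]])
    print('to go cm',(T.T@(w-s['position'])*100).round(2))
    if len(sys.argv)>4: print('turn',((np.degrees(np.arctan2(T[1,0],T[0,0]))-float(sys.argv[4])+180)%360-180).round(2))
E
python3 st.py 0.531 -0.3 0.22 180
```

```text
Traceback (most recent call last):
  File "st.py", line 4, in <module>
    print(s['time_s'],s['position'].round(4),'yaw',np.degrees(np.arctan2(T[1,0],T[0,0])).round(2),'tilt',T[:,2].round(3),'q6',s['q'][5].round(1),s['ft_force'].round(1),s['wrist_torque'].round(2),s['grip_width'].round(4))
                                                                                                                                                                                                   ^^^^^^^^^^^^^^^^^^^^^
AttributeError: 'float' object has no attribute 'round'
```

```bash
sed -i "s/s\['grip_width'\].round(4)/round(s['grip_width'],4)/" st.py
```

>>> apply_moves(
  motion=[
    {"tx": 3.5,"ty": -0.5,"tz": 0,"turn": -7,"jaw": 0},
    {"tx": 7,"ty": -1,"tz": 0,"turn": -14,"jaw": 0},
    {"tx": 10.5,"ty": -1.5,"tz": 0,"turn": -21,"jaw": 0},
    {"tx": 14,"ty": -2,"tz": 0,"turn": -28,"jaw": 0},
    {"tx": 17.5,"ty": -2.4,"tz": 0,"turn": -35,"jaw": 0},
  ],
)

```text
time_s: 0.52
position: [0.3889, -0.3945, 0.2476]
tool_rot: [[0.48, 0.877, -0.001], [0.877, -0.48, 0.002], [0.001, -0.002, -1.0]]
ft_force: [0.5, -0.6, 0.2]
grip_width: 0.0426
```

>>> apply_moves(
  motion=[
    {"tx": 3,"ty": 1.6,"tz": 0,"turn": -7,"jaw": 0},
    {"tx": 6,"ty": 3.2,"tz": 0,"turn": -14,"jaw": 0},
    {"tx": 9,"ty": 4.8,"tz": 0,"turn": -21,"jaw": 0},
    {"tx": 12,"ty": 6.4,"tz": 0,"turn": -28,"jaw": 0},
    {"tx": 15.1,"ty": 7.9,"tz": 0,"turn": -35,"jaw": 0},
  ],
)

```text
time_s: 0.93
position: [0.5319, -0.2987, 0.2473]
tool_rot: [[-0.116, 0.993, -0.001], [0.993, 0.116, 0.002], [0.002, -0.001, -1.0]]
ft_force: [0.5, -0.1, -0.2]
grip_width: 0.0424
```

>>> apply_moves(
  motion=[
    {"tx": 0,"ty": 0,"tz": 0,"turn": -7,"jaw": 0},
    {"tx": 0,"ty": 0,"tz": 0,"turn": -14,"jaw": 0},
    {"tx": 0,"ty": 0,"tz": 0,"turn": -21,"jaw": 0},
    {"tx": 0,"ty": 0,"tz": 0,"turn": -28,"jaw": 0},
    {"tx": 0,"ty": 0,"tz": 0,"turn": -35,"jaw": 0},
  ],
)

```text
time_s: 1.35
position: [0.5318, -0.2985, 0.2468]
tool_rot: [[-0.67, 0.743, -0.002], [0.743, 0.67, 0.003], [0.004, 0.0, -1.0]]
ft_force: [0.0, 0.0, 1.2]
grip_width: 0.0425
```

>>> apply_moves(
  motion=[
    {"tx": 0,"ty": 0,"tz": 0,"turn": -7,"jaw": 0},
    {"tx": 0,"ty": 0,"tz": 0,"turn": -14,"jaw": 0},
    {"tx": 0,"ty": 0,"tz": 0,"turn": -21,"jaw": 0},
    {"tx": 0,"ty": 0,"tz": 0,"turn": -28,"jaw": 0},
    {"tx": 0,"ty": 0,"tz": 0,"turn": -35,"jaw": 0},
  ],
)

```text
time_s: 1.77
position: [0.5317, -0.2984, 0.2463]
tool_rot: [[-0.976, 0.218, -0.003], [0.218, 0.976, 0.004], [0.004, 0.003, -1.0]]
ft_force: [0.3, -0.4, -0.2]
grip_width: 0.0427
```

```bash
python3 st.py 0.531 -0.3 0.22 180; python3 - <<'E'
from h import *
a,d=get_image('wrist'); np.savez('w1.npz',a=a,d=d); save('w1.png',a)
c,R,t=cam('wrist'); print(proj(c,R,t,(.531,-.3,.089)),proj(c,R,t,(.531,-.3,.006)))
E
```

```text
1.7667 [ 0.5317 -0.2984  0.2463] yaw 167.38 tilt [-0.003  0.004 -1.   ] q6 -117.8 [ 0.3 -0.4 -0.2] [-0.01  0.03  0.01] 0.0427
to go cm [ 0.03 -0.18  2.63]
turn -12.62
(np.float64(275.36948973088755), np.float64(191.04408919927212)) (np.float64(275.5368051771096), np.float64(168.93523080819023))
```

View pics/w1.png

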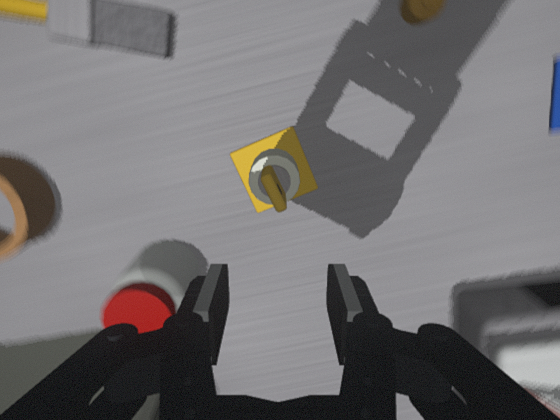

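The wrist view shows the yellow foot around (273,172), the tube at (272,178) and the key's bow from about (266,170) to (281,210). I'll take the bow axis from the depth.

```bash
cat > pc.py <<'E'
from h import *
def cloud(d,n='wrist'):
    c,R,t=cam(n); v,u=np.mgrid[:d.shape[0],:d.shape[1]]
    P=np.dstack([(u-c['cx'])/c['fx']*d,(v-c['cy'])/c['fy']*d,d])
    return (P-t)@R
E
python3 - <<'E'
from pc import *
z=np.load('w1.npz'); P=cloud(z['d']); hsv=cv2.cvtColor(z['a'],cv2.COLOR_RGB2HSV)
roi=np.zeros(P.shape[:2],bool); roi[130:230,220:330]=1
for lo,hi in((.002,.01),(.04,.048),(.06,.075),(.08,.1),(.085,.1)):
    m=roi&(P[...,2]>lo)&(P[...,2]<hi)&(z['d']>0)
    q=P[m]
    r=cv2.minAreaRect((q[:,:2]*1000).astype(np.float32)); e=np.cov(q[:,:2].T); w,V=np.linalg.eigh(e)
    print(lo,m.sum(),q.mean(0).round(4),r,np.degrees(np.arctan2(V[1,1],V[0,1])).round(1))
# colour: bow pixels yellow, cast to z .089 top corners
m=roi&(P[...,2]>.05); ys,xs=np.nonzero(m); r=cv2.minAreaRect(np.c_[xs,ys].astype(np.float32)); print(r)
c,R,t=cam('wrist')
print(cv2.boxPoints(r))
E
```

```text
0.002 2291 [ 0.525  -0.3003  0.0055] ((533.3319091796875, -301.4601745605469), (70.14656066894531, 71.4117202758789), 9.949995994567871) 74.6
0.04 1142 [ 0.5293 -0.3011  0.0446] ((532.1942138671875, -301.928955078125), (47.19407272338867, 45.405765533447266), 89.47785949707031) 88.2
0.06 92 [ 0.526  -0.3001  0.0677] ((529.7041015625, -298.40130615234375), (30.74629783630371, 7.6156697273254395), 28.569778442382812) -159.0
0.08 527 [ 0.532  -0.3018  0.0875] ((533.0529174804688, -302.04168701171875), (33.6000862121582, 10.581921577453613), 11.366722106933594) -167.8
0.085 485 [ 0.5326 -0.3019  0.0879] ((533.0530395507812, -302.1264953613281), (33.57584762573242, 10.29787826538086), 12.40184497833252) -167.7
((274.626220703125, 178.78854370117188), (106.42424011230469, 94.41439056396484), 2.935673475265503)
[[219.06624 223.20854]
 [223.90163 128.91805]
 [330.18622 134.36855]
 [325.35083 228.65904]]
```

>>> apply_moves(
  motion=[
    {"tx": -0.2,"ty": -0.3,"tz": 2,"turn": -7,"jaw": 0},
    {"tx": -0.2,"ty": -0.3,"tz": 5,"turn": -14,"jaw": 0},
    {"tx": -0.2,"ty": -0.3,"tz": 8,"turn": -21,"jaw": 0},
    {"tx": -0.2,"ty": -0.3,"tz": 11,"turn": -24.8,"jaw": 0},
    {"tx": -0.2,"ty": -0.3,"tz": 12,"turn": -24.8,"jaw": 0},
  ],
)

```text
time_s: 2.23
position: [0.5312, -0.3001, 0.1219]
tool_rot: [[-0.976, -0.218, -0.009], [-0.218, 0.976, 0.008], [0.007, 0.01, -1.0]]
ft_force: [0.6, 1.2, 0.4]
grip_width: 0.0428
```

```bash
python3 st.py 0.533 -0.302 0.073 192; python3 - <<'E'
from pc import *
a,d=get_image('wrist'); save('w2.png',a); P=cloud(d)
m=(P[...,2]>.085)&(P[...,2]<.093)&(d>0)&(abs(P[...,0]-.533)<.03)&(abs(P[...,1]+.302)<.03); q=P[m]
print(m.sum(),q.mean(0),cv2.minAreaRect((q[:,:2]*1000).astype(np.float32)))
E
```

```text
2.2333 [ 0.5312 -0.3001  0.1219] yaw -167.41 tilt [-0.009  0.008 -1.   ] q6 -143.2 [0.6 1.2 0.4] [-0.07 -0.05  0.03] 0.0428
to go cm [-0.17 -0.27  4.88]
turn 0.59
1255 [ 0.53173484 -0.30249531  0.0880525 ] ((533.0239868164062, -302.09136962890625), (34.09554672241211, 9.868721008300781), 11.680840492248535)
```

>>> apply_moves(
  motion=[
    {"tx": -0.15,"ty": -0.25,"tz": 1,"turn": 0.8,"jaw": 0},
    {"tx": -0.15,"ty": -0.25,"tz": 2,"turn": 0.8,"jaw": 0},
    {"tx": -0.15,"ty": -0.25,"tz": 3,"turn": 0.8,"jaw": 0},
    {"tx": -0.15,"ty": -0.25,"tz": 3,"turn": 0.8,"jaw": 0},
    {"tx": -0.15,"ty": -0.25,"tz": 3,"turn": 0.8,"jaw": 0},
  ],
)

```text
time_s: 2.7
position: [0.5331, -0.3021, 0.0921]
tool_rot: [[-0.98, -0.2, -0.009], [-0.2, 0.98, 0.009], [0.007, 0.01, -1.0]]
ft_force: [0.3, 0.4, 0.3]
grip_width: 0.0424
```

```bash
python3 st.py 0.533 -0.302 0.073 192
```

```text
2.7 [ 0.5331 -0.3021  0.0921] yaw -168.46 tilt [-0.009  0.009 -1.   ] q6 -142.2 [0.3 0.4 0.3] [-0.05 -0.05  0.01] 0.0424
to go cm [-0.01 -0.    1.91]
turn -0.46
```

>>> apply_moves(
  motion=[
    {"tx": 0,"ty": 0,"tz": 1,"turn": -0.5,"jaw": 0},
    {"tx": 0,"ty": 0,"tz": 1.9,"turn": -0.5,"jaw": 0},
    {"tx": 0,"ty": 0,"tz": 1.9,"turn": -0.5,"jaw": -0.5},
    {"tx": 0,"ty": 0,"tz": 1.9,"turn": -0.5,"jaw": -1},
    {"tx": 0,"ty": 0,"tz": 1.9,"turn": -0.5,"jaw": -1},
  ],
  squeeze=60,
)

```text
time_s: 3.12
position: [0.533, -0.302, 0.0732]
tool_rot: [[-0.978, -0.209, -0.009], [-0.209, 0.978, 0.009], [0.007, 0.01, -1.0]]
ft_force: [0.5, -0.4, 0.4]
grip_width: 0.0091
```

>>> apply_moves(
  motion=[
    {"tx": 0,"ty": 0,"tz": 0,"turn": 0,"jaw": -1},
    {"tx": 0,"ty": 0,"tz": 0,"turn": 0,"jaw": -1},
    {"tx": 0,"ty": 0,"tz": 0,"turn": 0,"jaw": -1},
  ],
)

```text
time_s: 3.37
position: [0.5331, -0.3021, 0.0734]
tool_rot: [[-0.978, -0.209, -0.008], [-0.209, 0.978, 0.008], [0.006, 0.01, -1.0]]
ft_force: [0.3, 0.5, 0.8]
grip_width: 0.0088
```

```bash
python3 st.py 0.533 -0.302 0.18 192
```

```text
3.3667 [ 0.5331 -0.3021  0.0734] yaw -167.96 tilt [-0.008  0.008 -1.   ] q6 -142.7 [0.3 0.5 0.8] [-0.04  0.03 -0.03] 0.0088
to go cm [  0.08   0.12 -10.66]
turn 0.04
```

>>> apply_moves(
  motion=[
    {"tx": 0,"ty": 0,"tz": -3,"turn": 0,"jaw": -1},
    {"tx": 0,"ty": 0,"tz": -6,"turn": 0,"jaw": -1},
    {"tx": 0,"ty": 0,"tz": -9,"turn": 0,"jaw": -1},
    {"tx": 0,"ty": 0,"tz": -12,"turn": 0,"jaw": -1},
    {"tx": 0,"ty": 0,"tz": -14.6,"turn": 0,"jaw": -1},
  ],
)

```text
time_s: 3.78
position: [0.5343, -0.3033, 0.2217]
tool_rot: [[-0.978, -0.209, -0.007], [-0.209, 0.978, 0.007], [0.006, 0.009, -1.0]]
ft_force: [1.3, -0.1, -1.1]
grip_width: 0.0094
```

```bash
python3 st.py 0.541 0.287 0.22 201
```

```text
3.7833 [ 0.5343 -0.3033  0.2217] yaw -167.96 tilt [-0.007  0.007 -1.   ] q6 -142.7 [ 1.3 -0.1 -1.1] [ 0.03 -0.03 -0.01] 0.0094
to go cm [-12.97  57.58   0.6 ]
turn -8.96
```

>>> apply_moves(
  motion=[
    {"tx": -0.85,"ty": 3.8,"tz": 0,"turn": 0,"jaw": -1},
    {"tx": -1.7,"ty": 7.6,"tz": 0,"turn": 0,"jaw": -1},
    {"tx": -2.55,"ty": 11.4,"tz": 0,"turn": 0,"jaw": -1},
    {"tx": -3.4,"ty": 15.2,"tz": 0,"turn": 0,"jaw": -1},
    {"tx": -4.3,"ty": 19.2,"tz": 0.1,"turn": 0,"jaw": -1},
  ],
)

```text
time_s: 4.2
position: [0.536, -0.105, 0.2226]
tool_rot: [[-0.978, -0.208, -0.006], [-0.208, 0.978, 0.007], [0.005, 0.008, -1.0]]
ft_force: [0.7, -0.6, 0.4]
grip_width: 0.0092
```

>>> apply_moves(
  motion=[
    {"tx": -0.85,"ty": 3.8,"tz": 0,"turn": 0,"jaw": -1},
    {"tx": -1.7,"ty": 7.6,"tz": 0,"turn": 0,"jaw": -1},
    {"tx": -2.55,"ty": 11.4,"tz": 0,"turn": 0,"jaw": -1},
    {"tx": -3.4,"ty": 15.2,"tz": 0,"turn": 0,"jaw": -1},
    {"tx": -4.3,"ty": 19.2,"tz": 0.1,"turn": 0,"jaw": -1},
  ],
)

```text
time_s: 4.62
position: [0.5378, 0.0934, 0.2234]
tool_rot: [[-0.978, -0.207, -0.006], [-0.207, 0.978, 0.007], [0.004, 0.008, -1.0]]
ft_force: [0.7, -0.6, -0.8]
grip_width: 0.0092
```

>>> apply_moves(
  motion=[
    {"tx": -1.0,"ty": 4.0,"tz": 0,"turn": -2,"jaw": -1},
    {"tx": -2.0,"ty": 8,"tz": 0,"turn": -4,"jaw": -1},
    {"tx": -3,"ty": 12,"tz": 0,"turn": -6,"jaw": -1},
    {"tx": -4.0,"ty": 16,"tz": 0,"turn": -9,"jaw": -1},
    {"tx": -4.4,"ty": 19.2,"tz": 0,"turn": -9,"jaw": -1},
  ],
)

```text
time_s: 5.03
position: [0.5408, 0.2934, 0.2247]
tool_rot: [[-0.932, -0.362, -0.005], [-0.362, 0.932, 0.007], [0.002, 0.009, -1.0]]
ft_force: [0.7, 0.2, -0.9]
grip_width: 0.009
```

```bash
python3 st.py 0.541 0.287 0.22 201;  python3 - <<'E'
from h import *
a,d=get_image('wrist'); np.savez('w3.npz',a=a,d=d); save('w3.png',a)
c,R,t=cam('wrist'); print(proj(c,R,t,(.541,.287,.07)))
E
```

```text
5.0333 [0.5408 0.2934 0.2247] yaw -158.8 tilt [-0.005  0.007 -1.   ] q6 -94.0 [ 0.7  0.2 -0.9] [-0.03 -0.01  0.04] 0.009
to go cm [ 0.21 -0.61  0.47]
turn 0.2
(np.float64(263.20600548199064), np.float64(189.78626935099905))
```

View pics/w3.png

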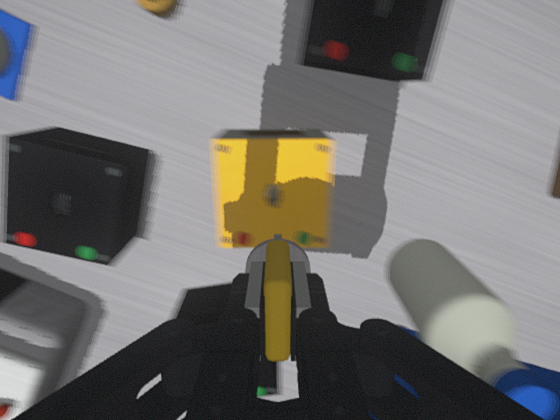

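The plate spans about (213–335, 138–247) with the keyway near (273,193), slightly motion-blurred. The held key hangs at (277,235–355). I'll settle first, then measure.

>>> apply_moves(
  motion=[
    {"tx": 0.2,"ty": -0.4,"tz": 0,"turn": 0,"jaw": -1},
    {"tx": 0.2,"ty": -0.4,"tz": 0,"turn": 0,"jaw": -1},
    {"tx": 0.2,"ty": -0.4,"tz": 0,"turn": 0,"jaw": -1},
    {"tx": 0.2,"ty": -0.4,"tz": 0,"turn": 0,"jaw": -1},
  ],
)

```text
time_s: 5.42
position: [0.5393, 0.292, 0.2247]
tool_rot: [[-0.932, -0.362, -0.006], [-0.362, 0.932, 0.009], [0.002, 0.011, -1.0]]
ft_force: [-0.1, -0.6, -0.6]
grip_width: 0.0094
```

```bash
cat > lock.py <<'E'
from pc import *
a,d=get_image('wrist'); P=cloud(d); c,R,t=cam('wrist'); s=telemetry.observe(); T=s['tool_rot']
np.savez('wl.npz',a=a,d=d)
hsv=cv2.cvtColor(a,cv2.COLOR_RGB2HSV)
m=(abs(P[...,2]-.07)<.006)&(d>0)&(abs(P[...,0]-.541)<.08)&(abs(P[...,1]-.287)<.08)
y=m&cv2.inRange(hsv,(15,120,60),(38,255,255)).astype(bool)
print('plate z',np.median(P[y][:,2]))
cn=max(cv2.findContours(y.astype(np.uint8),cv2.RETR_EXTERNAL,cv2.CHAIN_APPROX_NONE)[0],key=cv2.contourArea)[:,0,:]
W=np.array([ray(c,R,t,u,v,.07)[:2]*1000 for u,v in cn],np.float32)
r=cv2.minAreaRect(W); print('plate',r)
# keyway: dark pixels near centre
cen=np.array(r[0])/1000
gx,gy=np.meshgrid(np.arange(a.shape[1]),np.arange(a.shape[0]))
W=np.array([ray(c,R,t,u,v,.07)[:2] for u,v in zip(gx.ravel(),gy.ravel())]).reshape(*gx.shape,2)
k=(np.linalg.norm(W-cen,axis=2)<.016)&(hsv[...,1]<140)
q=W[k]; e,V=np.linalg.eigh(np.cov(q.T)); print('keyway',k.sum(),q.mean(0).round(4),'angle',np.degrees(np.arctan2(V[1,1],V[0,1])).round(1),cv2.minAreaRect((q*1000).astype(np.float32)))
# side edges of plate: line directions
for name,h in(('red',(0,8)),('green',(45,85))):
    l=cv2.inRange(hsv,(h[0],130,50),(h[1],255,255)).astype(bool)&(np.linalg.norm(W-cen,axis=2)<.06)
    print(name,l.sum(),W[l].mean(0) if l.sum() else 0)
uv=np.argwhere(k)[:,::-1].mean(0).astype(int); u0,v0=uv
save('lock.png',cv2.resize(a[v0-80:v0+80,u0-100:u0+100],None,fx=4,fy=4,interpolation=cv2.INTER_CUBIC))
E
python3 lock.py; python3 st.py
```

```text
plate z 0.06954548968040813
plate ((544.2752685546875, 287.2698059082031), (90.03057098388672, 89.75631713867188), 21.384429931640625)
keyway 247 [0.544  0.2872] angle -158.3 ((543.9754028320312, 286.938720703125), (17.458248138427734, 10.379420280456543), 20.98345375061035)
red 132 [0.58804042 0.27731931]
green 4 [0.56855717 0.325954  ]
5.4667 [0.5393 0.292  0.2247] yaw -158.8 tilt [-0.006  0.009 -1.   ] q6 -94.1 [ 0.   1.1 -0.6] [ 0.05  0.01 -0.05] 0.0097
```

View pics/lock.png

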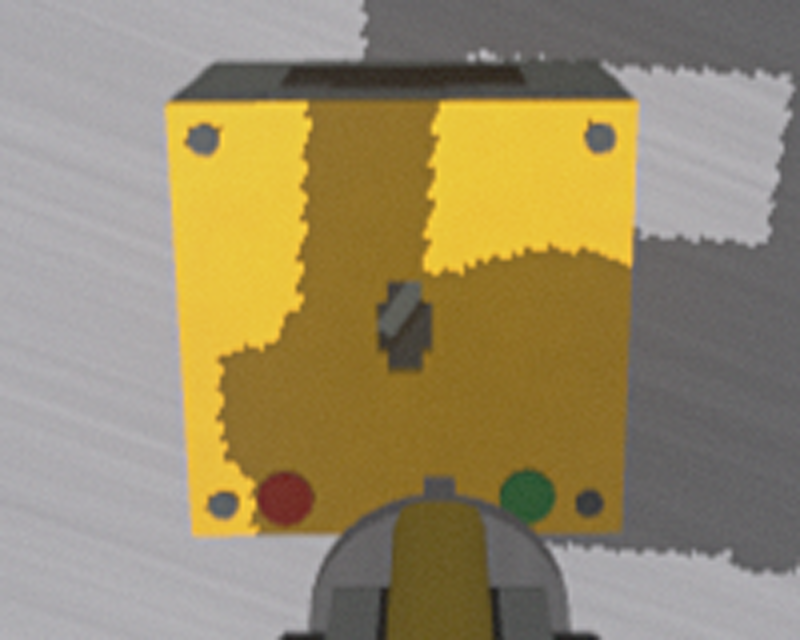

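The crop shows the keyway clear at about crop (404,325), with the barrel slot's edge visible inside it rotated clockwise, and the bit's end at (438,488). I'll check the held key's offset in the same image.

```bash
python3 - <<'E'
from h import *
z=np.load('wl.npz'); a=z['a']; c,R,t=cam('wrist'); s=telemetry.observe(); T=s['tool_rot']; p=s['position']
for q in((.008,-.002,.0504),(.008,.002,.0504)): print('bit pred',proj(c,R,t,p+T@np.array(q)))
print('collar pred +x', proj(c,R,t,p+T@np.array([.015,0,.0504-.026])),'bow top ends',[proj(c,R,t,p+T@np.array([x,0,.0504-.066])) for x in(.017,-.017)])
# keyway center pixel used for the crop
k=proj(c,R,t,(.544,.2872,.07)); u0,v0=int(k[0]),int(k[1]); print(k)
print('bit seen approx',u0-100+438/4,v0-80+478/4, 'collar centre u',u0-100+440/4,'top v',v0-80+494/4)
E
python3 st.py 0.544 0.2872 0.135 201.2
```

```text
bit pred (np.float64(275.51503868918996), np.float64(233.29355842485867))
bit pred (np.float64(283.2399213644355), np.float64(233.28714631275002))
collar pred +x (np.float64(279.7170316663976), np.float64(241.17752722670977)) bow top ends [(np.float64(280.4824106894775), np.float64(283.50344863656187)), (np.float64(280.30438971265966), np.float64(364.9922264956572))]
(np.float64(268.79194629304897), np.float64(195.74026096676423))
bit seen approx 277.5 234.5 collar centre u 278.0 top v 238.5
5.4667 [0.5393 0.292  0.2247] yaw -158.8 tilt [-0.006  0.009 -1.   ] q6 -94.1 [ 0.   1.1 -0.6] [ 0.05  0.01 -0.05] 0.0097
to go cm [-0.28 -0.72  8.96]
turn -0.0
```

>>> apply_moves(
  motion=[
    {"tx": -0.25,"ty": -0.65,"tz": 2.5,"turn": 0,"jaw": -1},
    {"tx": -0.25,"ty": -0.65,"tz": 5.5,"turn": 0,"jaw": -1},
    {"tx": -0.25,"ty": -0.65,"tz": 8.9,"turn": 0,"jaw": -1},
    {"tx": -0.25,"ty": -0.65,"tz": 8.9,"turn": 0,"jaw": -1},
    {"tx": -0.25,"ty": -0.65,"tz": 8.9,"turn": 0,"jaw": -1},
  ],
)

```text
time_s: 5.88
position: [0.5434, 0.2869, 0.1352]
tool_rot: [[-0.933, -0.36, -0.008], [-0.36, 0.933, 0.009], [0.005, 0.011, -1.0]]
ft_force: [1.0, 0.2, 0.7]
grip_width: 0.0093
```

```bash
python3 st.py 0.544 0.2872 0.110 201.2;  python3 - <<'E'
from h import *
a,d=get_image('wrist'); c,R,t=cam('wrist'); s=telemetry.observe(); T=s['tool_rot']; p=s['position']
k=proj(c,R,t,(.544,.2872,.07)); b=proj(c,R,t,p+T@np.array([.008,0,.0504])); print(k,b)
u,v=int(k[0]),int(k[1]); print(u-60,v-45)
save('w4.png',cv2.resize(a[v-45:v+45,u-60:u+60],None,fx=6,fy=6,interpolation=cv2.INTER_CUBIC))
E
```

```text
5.8833 [0.5434 0.2869 0.1352] yaw -158.87 tilt [-0.008  0.009 -1.   ] q6 -94.7 [1.  0.2 0.7] [ 0.06 -0.03  0.07] 0.0093
to go cm [-0.08 -0.02  2.52]
turn -0.07
(np.float64(277.9067265332928), np.float64(234.61979514946643)) (np.float64(279.2993918024883), np.float64(233.25884876213138))
217 189
```

View pics/w4.png

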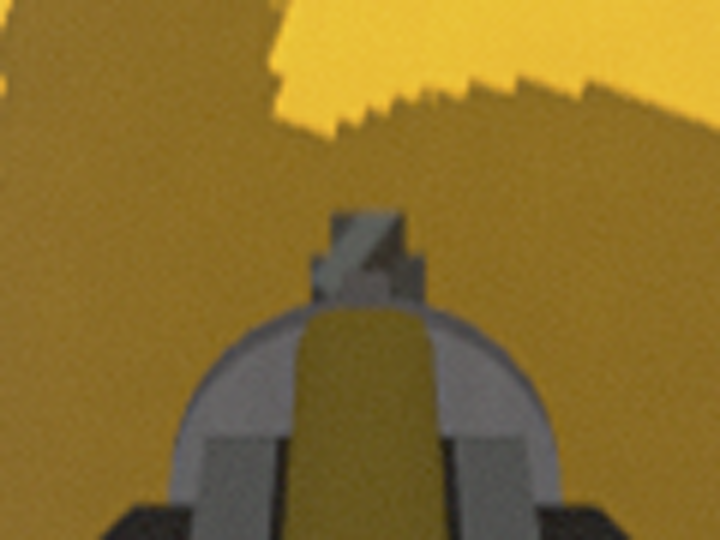

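The collar at u≈366 and keyway at u≈368 (×6 crop) line up to well under 1 mm. Descending into the keyway.

>>> apply_moves(
  motion=[
    {"tx": -0.07,"ty": 0,"tz": 0.8,"turn": 0,"jaw": -1},
    {"tx": -0.07,"ty": 0,"tz": 1.4,"turn": 0,"jaw": -1},
    {"tx": -0.07,"ty": 0,"tz": 1.9,"turn": 0,"jaw": -1},
    {"tx": -0.07,"ty": 0,"tz": 2.3,"turn": 0,"jaw": -1},
    {"tx": -0.07,"ty": 0,"tz": 2.3,"turn": 0,"jaw": -1},
  ],
)

```text
time_s: 6.35
position: [0.5445, 0.2877, 0.1133]
tool_rot: [[-0.933, -0.361, -0.006], [-0.361, 0.933, 0.009], [0.002, 0.011, -1.0]]
ft_force: [-0.4, -0.2, -0.8]
grip_width: 0.0094
```

```bash
python3 st.py 0.544 0.2872 0.1064 201.2
```

```text
6.35 [0.5445 0.2877 0.1133] yaw -158.85 tilt [-0.006  0.009 -1.   ] q6 -94.7 [-0.4 -0.2 -0.8] [ 0.01  0.05 -0.01] 0.0094
to go cm [ 0.07 -0.04  0.69]
turn -0.05
```

>>> apply_moves(
  motion=[
    {"tx": 0.04,"ty": -0.03,"tz": 0.3,"turn": 0,"jaw": -1},
    {"tx": 0.04,"ty": -0.03,"tz": 0.5,"turn": 0,"jaw": -1},
    {"tx": 0.04,"ty": -0.03,"tz": 0.65,"turn": 0,"jaw": -1},
    {"tx": 0.04,"ty": -0.03,"tz": 0.75,"turn": 0,"jaw": -1},
    {"tx": 0.04,"ty": -0.03,"tz": 0.75,"turn": 0,"jaw": -1},
  ],
)

```text
time_s: 6.77
position: [0.5443, 0.2874, 0.106]
tool_rot: [[-0.933, -0.361, -0.005], [-0.361, 0.933, 0.009], [0.002, 0.011, -1.0]]
ft_force: [-0.6, -0.8, 0.1]
grip_width: 0.009
```

```bash
python3 st.py 0.544 0.2872 0.1064 201.2
```

```text
6.7667 [0.5443 0.2874 0.106 ] yaw -158.85 tilt [-0.005  0.009 -1.   ] q6 -94.8 [-0.6 -0.8  0.1] [-0.05  0.11  0.02] 0.009
to go cm [ 0.03 -0.01 -0.04]
turn -0.05
```

>>> apply_moves(
  motion=[
    {"tx": 0.02,"ty": 0,"tz": 0.05,"turn": 0,"jaw": -1},
    {"tx": 0.02,"ty": 0,"tz": 0.1,"turn": 0,"jaw": -1},
    {"tx": 0.02,"ty": 0,"tz": 0.1,"turn": 0,"jaw": -1},
  ],
)

```text
time_s: 7.02
position: [0.5443, 0.2874, 0.1058]
tool_rot: [[-0.933, -0.361, -0.004], [-0.361, 0.933, 0.01], [0.001, 0.011, -1.0]]
ft_force: [-1.2, -0.6, 5.5]
grip_width: 0.0088
```

>>> apply_moves(
  motion=[
    {"tx": 0,"ty": 0,"tz": 0.1,"turn": 3.5,"jaw": -1},
    {"tx": 0,"ty": 0,"tz": 0.1,"turn": 7,"jaw": -1},
    {"tx": 0,"ty": 0,"tz": 0.1,"turn": 10,"jaw": -1},
    {"tx": 0,"ty": 0,"tz": 0.1,"turn": 13,"jaw": -1},
    {"tx": 0,"ty": 0,"tz": 0.1,"turn": 16,"jaw": -1},
  ],
)

```text
time_s: 7.43
position: [0.5448, 0.2876, 0.1056]
tool_rot: [[-0.996, -0.087, -0.002], [-0.087, 0.996, 0.01], [0.001, 0.01, -1.0]]
ft_force: [-0.3, -0.4, 4.2]
grip_width: 0.0091
```

```bash
python3 st.py 0.544 0.2872 0.098 201.2
```

```text
7.4333 [0.5448 0.2876 0.1056] yaw -175.0 tilt [-0.002  0.01  -1.   ] q6 -78.6 [-0.3 -0.4  4.2] [ 0.01 -0.01  0.04] 0.0091
to go cm [ 0.08 -0.04  0.76]
turn -16.2
```

>>> apply_moves(
  motion=[
    {"tx": 0.06,"ty": -0.02,"tz": 0.1,"turn": 2,"jaw": -1},
    {"tx": 0.06,"ty": -0.02,"tz": 0.12,"turn": 4,"jaw": -1},
    {"tx": 0.06,"ty": -0.02,"tz": 0.12,"turn": 6,"jaw": -1},
    {"tx": 0.06,"ty": -0.02,"tz": 0.12,"turn": 8,"jaw": -1},
    {"tx": 0.06,"ty": -0.02,"tz": 0.12,"turn": 8,"jaw": -1},
  ],
)

```text
time_s: 7.85
position: [0.5444, 0.2875, 0.1045]
tool_rot: [[-0.999, 0.053, -0.002], [0.053, 0.999, 0.011], [0.002, 0.011, -1.0]]
ft_force: [0.3, 0.9, 0.3]
grip_width: 0.0089
```

>>> apply_moves(
  motion=[
    {"tx": 0,"ty": 0,"tz": 0.2,"turn": 1,"jaw": -1},
    {"tx": 0,"ty": 0,"tz": 0.4,"turn": 2,"jaw": -1},
    {"tx": 0,"ty": 0,"tz": 0.6,"turn": 2,"jaw": -1},
    {"tx": 0,"ty": 0,"tz": 0.7,"turn": 2,"jaw": -1},
    {"tx": 0,"ty": 0,"tz": 0.7,"turn": 2,"jaw": -1},
  ],
)

```text
time_s: 8.27
position: [0.5445, 0.2876, 0.0982]
tool_rot: [[-0.996, 0.088, -0.001], [0.088, 0.996, 0.011], [0.002, 0.011, -1.0]]
ft_force: [-1.6, -0.4, 6.8]
grip_width: 0.009
```

```bash
python3 st.py 0.544 0.2872 0.098 201.2
```

```text
8.2667 [0.5445 0.2876 0.0982] yaw 174.96 tilt [-0.001  0.011 -1.   ] q6 -68.6 [-1.6 -0.4  6.8] [-0.02  0.33 -0.  ] 0.009
to go cm [ 0.05 -0.05  0.02]
turn -26.24
```

>>> apply_moves(
  motion=[
    {"tx": 0,"ty": -0.03,"tz": 0.1,"turn": 2,"jaw": -1},
    {"tx": 0,"ty": -0.03,"tz": 0.15,"turn": 2,"jaw": -1},
    {"tx": 0,"ty": -0.03,"tz": 0.15,"turn": 2,"jaw": -1},
  ],
)

```text
time_s: 8.52
position: [0.5447, 0.2875, 0.0981]
tool_rot: [[-0.992, 0.122, 0.001], [0.122, 0.992, 0.012], [0.001, 0.012, -1.0]]
ft_force: [-3.2, 0.1, 12.7]
grip_width: 0.0094
```

```bash
python3 st.py 0.544 0.2872 0.098 201.2; python3 - <<'E'
from h import *
a,d=get_image('side'); c,R,t=cam('side'); u,v=map(int,proj(c,R,t,(.544,.287,.09)))
save('s2.png',cv2.resize(a[v-35:v+40,u-50:u+50],None,fx=7,fy=7,interpolation=cv2.INTER_CUBIC))
E
```

```text
8.5167 [0.5447 0.2875 0.0981] yaw 172.98 tilt [ 0.001  0.012 -1.   ] q6 -66.6 [-3.2  0.1 12.7] [-0.1   0.65  0.02] 0.0094
to go cm [ 0.06 -0.04  0.01]
turn -28.22
```

>>> apply_moves(
  motion=[
    {"tx": 0.04,"ty": -0.02,"tz": 0.05,"turn": 4,"jaw": -1},
    {"tx": 0.04,"ty": -0.02,"tz": 0.05,"turn": 9,"jaw": -1},
    {"tx": 0.04,"ty": -0.02,"tz": 0.05,"turn": 14,"jaw": -1},
    {"tx": 0.04,"ty": -0.02,"tz": 0.05,"turn": 19,"jaw": -1},
    {"tx": 0.04,"ty": -0.02,"tz": 0.05,"turn": 24,"jaw": -1},
  ],
)

```text
time_s: 8.98
position: [0.5446, 0.2874, 0.0983]
tool_rot: [[-0.855, 0.518, 0.002], [0.518, 0.855, 0.012], [0.004, 0.011, -1.0]]
ft_force: [-1.4, -1.0, 6.3]
grip_width: 0.0094
```

```bash
python3 st.py 0.544 0.2872 0.098 130.7
```

```text
8.9833 [0.5446 0.2874 0.0983] yaw 148.78 tilt [ 0.002  0.012 -1.   ] q6 -42.4 [-1.4 -1.   6.3] [-0.18  0.06  0.14] 0.0094
to go cm [ 0.04 -0.05  0.03]
turn 18.08
```

>>> apply_moves(
  motion=[
    {"tx": 0.02,"ty": -0.02,"tz": 0.07,"turn": 5,"jaw": -1},
    {"tx": 0.02,"ty": -0.02,"tz": 0.07,"turn": 10,"jaw": -1},
    {"tx": 0.02,"ty": -0.02,"tz": 0.07,"turn": 15,"jaw": -1},
    {"tx": 0.02,"ty": -0.02,"tz": 0.07,"turn": 19,"jaw": -1},
    {"tx": 0.02,"ty": -0.02,"tz": 0.07,"turn": 21,"jaw": -1},
  ],
)

```text
time_s: 9.4
position: [0.5445, 0.2873, 0.0983]
tool_rot: [[-0.61, 0.792, 0.003], [0.792, 0.61, 0.011], [0.007, 0.009, -1.0]]
ft_force: [-2.1, -2.0, 6.6]
grip_width: 0.0094
```

```bash
python3 st.py 0.544 0.2872 0.098 130.7
```

```text
9.4 [0.5445 0.2873 0.0983] yaw 127.62 tilt [ 0.003  0.011 -1.   ] q6 -21.3 [-2.1 -2.   6.6] [-0.27  0.27  0.19] 0.0094
to go cm [ 0.02 -0.04  0.03]
turn -3.08
```

>>> apply_moves(
  motion=[
    {"tx": 0,"ty": 0,"tz": 0.06,"turn": 3,"jaw": -1},
    {"tx": 0,"ty": 0,"tz": 0.06,"turn": 5,"jaw": -1},
    {"tx": 0,"ty": 0,"tz": 0.06,"turn": 5,"jaw": -1},
  ],
)

```text
time_s: 9.65
position: [0.5445, 0.2872, 0.0983]
tool_rot: [[-0.538, 0.843, 0.004], [0.843, 0.538, 0.011], [0.008, 0.009, -1.0]]
ft_force: [-1.5, -0.8, 6.7]
grip_width: 0.0091
```

```bash
python3 st.py 0.544 0.2872 0.098 130.7
```

```text
9.65 [0.5445 0.2872 0.0983] yaw 122.58 tilt [ 0.004  0.011 -1.   ] q6 -16.2 [-1.5 -0.8  6.7] [-0.13  0.36  0.37] 0.0091
to go cm [ 0.02 -0.04  0.03]
turn -8.12
```

```bash
cat > bow.py <<'E'
from pc import *
a,d=get_image('wrist'); P=cloud(d); hsv=cv2.cvtColor(a,cv2.COLOR_RGB2HSV)
p=telemetry.observe()['position']
y=cv2.inRange(hsv,(15,100,40),(38,255,255)).astype(bool)&(np.hypot(P[...,0]-p[0],P[...,1]-p[1])<.025)&(d>0)&(P[...,2]>p[2]-.025)
zt=np.percentile(P[y][:,2],90); m=y&(P[...,2]>zt-.004); q=P[m]
w,V=np.linalg.eigh(np.cov(q[:,:2].T)); print('bow top z',zt,m.sum(),q.mean(0).round(4),'pca',np.degrees(np.arctan2(V[1,1],V[0,1]))%180,cv2.minAreaRect((q[:,:2]*1000).astype(np.float32)))
c=np.array([p]);
np.savez('wb.npz',a=a,d=d)
E
python3 bow.py
```

```text
bow top z 0.11407401376372864 2160 [0.5434 0.2888 0.1133] pca 123.33354192577107 ((541.8709716796875, 291.71820068359375), (35.06907653808594, 34.51942443847656), 76.96431732177734)
```

```bash
python3 - <<'E'
from pc import *
z=np.load('wb.npz'); a,d=z['a'],z['d']; P=cloud(d); hsv=cv2.cvtColor(a,cv2.COLOR_RGB2HSV)
m=(cv2.inRange(hsv,(15,100,40),(38,255,255))>0)&(abs(P[...,2]-.114)<.0025)&(np.hypot(P[...,0]-.5445,P[...,1]-.2873)<.025)&(d>0)
k,l,st,ce=cv2.connectedComponentsWithStats(m.astype(np.uint8)); i=1+st[1:,4].argmax(); m=l==i
q=P[m][:,:2]; w,V=np.linalg.eigh(np.cov(q.T)); print(m.sum(),st[i],q.mean(0),np.degrees(np.arctan2(V[1,1],V[0,1]))%180,np.sqrt(w*12),cv2.minAreaRect((q*1000).astype(np.float32)))
save('b.png',cv2.resize(a[200:410,140:420],None,fx=2.5,fy=2.5))
E
python3 st.py
```

```text
1994 [ 264  279   28   82 1994] [0.54387283 0.28839105] 122.91983211648065 [0.00899507 0.03202146] ((544.4916381835938, 287.4364013671875), (9.440958976745605, 33.54729461669922), 32.408729553222656)
9.7 [0.5444 0.2872 0.0983] yaw 122.67 tilt [ 0.004  0.011 -1.   ] q6 -16.3 [-1.7 -1.4  6.7] [-0.21  0.39  0.3 ] 0.0094
```

View pics/b.png

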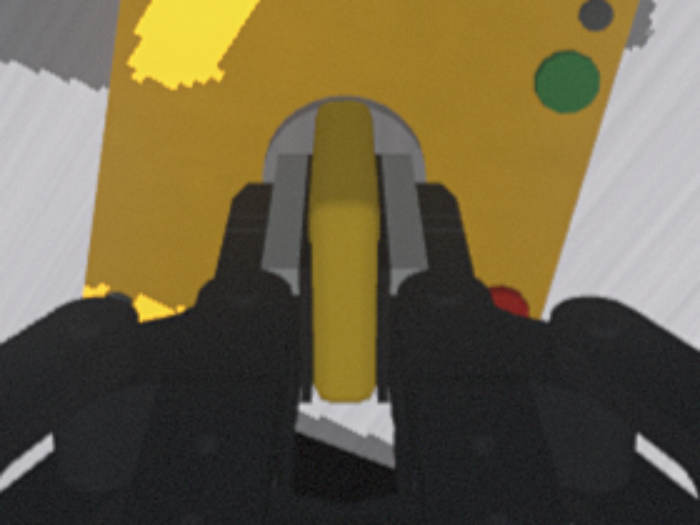

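The bow top is at z 0.114, so the key is fully home. The bow stands about 78° clockwise and the torque is rising past the barrel's friction. One more small press will confirm the stop.

>>> apply_moves(
  motion=[
    {"tx": 0,"ty": 0,"tz": 0.06,"turn": 3,"jaw": -1},
    {"tx": 0,"ty": 0,"tz": 0.06,"turn": 4,"jaw": -1},
    {"tx": 0,"ty": 0,"tz": 0.06,"turn": 4,"jaw": -1},
  ],
)

```text
time_s: 9.95
position: [0.5447, 0.287, 0.0982]
tool_rot: [[-0.48, 0.877, 0.005], [0.877, 0.48, 0.01], [0.007, 0.009, -1.0]]
ft_force: [-0.2, -1.5, 6.4]
grip_width: 0.0092
```

```bash
python3 st.py
```

```text
9.95 [0.5447 0.287  0.0982] yaw 118.68 tilt [ 0.005  0.01  -1.   ] q6 -12.3 [-0.2 -1.5  6.4] [-0.41  0.19  0.44] 0.0092
```

>>> apply_moves(
  motion=[
    {"tx": 0,"ty": 0,"tz": 0.06,"turn": -6,"jaw": -1},
    {"tx": 0,"ty": 0,"tz": 0.06,"turn": -12,"jaw": -1},
    {"tx": 0,"ty": 0,"tz": 0.06,"turn": -18,"jaw": -1},
    {"tx": 0,"ty": 0,"tz": 0.06,"turn": -24,"jaw": -1},
    {"tx": 0,"ty": 0,"tz": 0.06,"turn": -30,"jaw": -1},
  ],
)

```text
time_s: 10.37
position: [0.5452, 0.2868, 0.0982]
tool_rot: [[-0.857, 0.515, 0.006], [0.515, 0.857, 0.01], [-0.0, 0.012, -1.0]]
ft_force: [0.4, -3.4, 6.1]
grip_width: 0.0092
```

```bash
python3 st.py .5444 .2872 .098 201.2
```

```text
10.3667 [0.5452 0.2868 0.0982] yaw 149.0 tilt [ 0.006  0.01  -1.   ] q6 -42.6 [ 0.4 -3.4  6.1] [-0.52 -0.06 -0.08] 0.0092
to go cm [ 0.09 -0.01  0.02]
turn -52.2
```

>>> apply_moves(
  motion=[
    {"tx": 0.07,"ty": 0,"tz": 0.06,"turn": -6,"jaw": -1},
    {"tx": 0.07,"ty": 0,"tz": 0.06,"turn": -12,"jaw": -1},
    {"tx": 0.07,"ty": 0,"tz": 0.06,"turn": -18,"jaw": -1},
    {"tx": 0.07,"ty": 0,"tz": 0.06,"turn": -24,"jaw": -1},
    {"tx": 0.07,"ty": 0,"tz": 0.06,"turn": -30,"jaw": -1},
  ],
)

```text
time_s: 10.78
position: [0.5453, 0.2873, 0.0983]
tool_rot: [[-1.0, 0.012, 0.008], [0.012, 1.0, 0.011], [-0.008, 0.011, -1.0]]
ft_force: [0.7, 0.5, 3.3]
grip_width: 0.0091
```

```bash
python3 st.py .5444 .2872 .098 201.2
```

```text
10.7833 [0.5453 0.2873 0.0983] yaw 179.29 tilt [ 0.008  0.011 -1.   ] q6 -72.9 [0.7 0.5 3.3] [ 0.16 -0.16 -0.22] 0.0091
to go cm [ 0.09 -0.01  0.03]
turn -21.91
```

>>> apply_moves(
  motion=[
    {"tx": 0.07,"ty": 0,"tz": 0.07,"turn": -6,"jaw": -1},
    {"tx": 0.07,"ty": 0,"tz": 0.07,"turn": -12,"jaw": -1},
    {"tx": 0.07,"ty": 0,"tz": 0.07,"turn": -18,"jaw": -1},
    {"tx": 0.07,"ty": 0,"tz": 0.07,"turn": -24,"jaw": -1},
    {"tx": 0.07,"ty": 0,"tz": 0.07,"turn": -30,"jaw": -1},
  ],
)

```text
time_s: 11.2
position: [0.5452, 0.2879, 0.0983]
tool_rot: [[-0.87, -0.494, 0.011], [-0.494, 0.87, 0.013], [-0.015, 0.006, -1.0]]
ft_force: [0.5, 2.8, 4.4]
grip_width: 0.0092
```

```bash
python3 st.py .5444 .2872 .098 201.2
```

```text
11.2 [0.5452 0.2879 0.0983] yaw -150.41 tilt [ 0.011  0.013 -1.   ] q6 -103.2 [0.5 2.8 4.4] [ 0.59 -0.06 -0.16] 0.0092
to go cm [ 0.1  -0.03  0.03]
turn 8.39
```

>>> apply_moves(
  motion=[
    {"tx": 0.08,"ty": -0.03,"tz": 0.06,"turn": -3,"jaw": -1},
    {"tx": 0.08,"ty": -0.03,"tz": 0.06,"turn": -6,"jaw": -1},
    {"tx": 0.08,"ty": -0.03,"tz": 0.06,"turn": -8,"jaw": -1},
    {"tx": 0.08,"ty": -0.03,"tz": 0.06,"turn": -8,"jaw": -1},
  ],
)

```text
time_s: 11.53
position: [0.545, 0.288, 0.0983]
tool_rot: [[-0.792, -0.611, 0.012], [-0.611, 0.792, 0.014], [-0.018, 0.004, -1.0]]
ft_force: [0.3, 5.3, 5.0]
grip_width: 0.0092
```

```bash
python3 st.py .5444 .2872 .098 201.2; python3 bow.py
```

```text
11.5333 [0.545  0.288  0.0983] yaw -142.35 tilt [ 0.012  0.014 -1.   ] q6 -111.3 [0.3 5.3 5. ] [ 0.72  0.05 -0.26] 0.0092
to go cm [ 0.1  -0.02  0.03]
turn 16.45
bow top z 0.11413752795058263 2134 [0.5433 0.2853 0.1133] pca 36.85594794242223 ((540.60595703125, 283.5378112792969), (34.173362731933594, 34.58237838745117), 81.48463439941406)
```

>>> apply_moves(
  motion=[
    {"tx": 0.1,"ty": -0.02,"tz": 0.04,"turn": -3,"jaw": -1},
    {"tx": 0.1,"ty": -0.02,"tz": 0.04,"turn": -5,"jaw": -1},
    {"tx": 0.1,"ty": -0.02,"tz": 0.04,"turn": -5,"jaw": -1},
  ],
)

```text
time_s: 11.83
position: [0.5446, 0.2878, 0.0983]
tool_rot: [[-0.737, -0.676, 0.013], [-0.676, 0.737, 0.016], [-0.021, 0.003, -1.0]]
ft_force: [-0.1, 4.3, 4.2]
grip_width: 0.0093
```

```bash
python3 st.py .5444 .2872 .098 201.2
```

```text
11.8333 [0.5446 0.2878 0.0983] yaw -137.45 tilt [ 0.013  0.016 -1.   ] q6 -116.2 [-0.1  4.3  4.2] [ 0.8   0.13 -0.48] 0.0093
to go cm [ 0.05 -0.03  0.03]
turn 21.35
```

>>> apply_moves(
  motion=[
    {"tx": 0.03,"ty": -0.02,"tz": 0.03,"turn": 6,"jaw": -1},
    {"tx": 0.03,"ty": -0.03,"tz": 0.03,"turn": 12,"jaw": -1},
    {"tx": 0.04,"ty": -0.03,"tz": 0.03,"turn": 18,"jaw": -1},
    {"tx": 0.05,"ty": -0.03,"tz": 0.03,"turn": 21.3,"jaw": -1},
    {"tx": 0.05,"ty": -0.03,"tz": 0.03,"turn": 21.3,"jaw": -1},
  ],
)

```text
time_s: 12.25
position: [0.5449, 0.2872, 0.0985]
tool_rot: [[-0.933, -0.359, 0.015], [-0.359, 0.933, 0.016], [-0.02, 0.01, -1.0]]
ft_force: [1.1, 1.4, 5.2]
grip_width: 0.0088
```

```bash
python3 st.py .5444 .2872 .098 201.2;python3 bow.py; python3 - <<'E'
from pc import *
z=np.load('wb.npz'); a,d=z['a'],z['d']; P=cloud(d); hsv=cv2.cvtColor(a,cv2.COLOR_RGB2HSV)
m=(cv2.inRange(hsv,(15,100,40),(38,255,255))>0)&(abs(P[...,2]-.114)<.0025)&(np.hypot(P[...,0]-.5445,P[...,1]-.2873)<.025)&(d>0)
k,l,st,ce=cv2.connectedComponentsWithStats(m.astype(np.uint8)); m=l==1+st[1:,4].argmax()
q=P[m][:,:2]; print(q.mean(0),cv2.minAreaRect((q*1000).astype(np.float32)))
E
```

```text
12.25 [0.5449 0.2872 0.0985] yaw -158.96 tilt [ 0.015  0.016 -1.   ] q6 -94.8 [1.1 1.4 5.2] [ 0.19 -0.21  0.03] 0.0088
to go cm [0.05 0.02 0.05]
turn -0.16
bow top z 0.11432220165968682 2149 [0.5428 0.2852 0.1135] pca 20.668618329848073 ((539.9104614257812, 283.4768371582031), (34.460418701171875, 35.36722946166992), 67.44916534423828)
[0.54350518 0.28540926] ((544.57080078125, 285.9330139160156), (33.463443756103516, 9.459540367126465), 21.366025924682617)
```

The key is in line (bow 21.4°, keyway 21.2°) with no torque left and still down. Withdrawing.

```bash
python3 st.py .5446 .2872 .128 201.2;python3 st.py .5446 .2872 .22 201.2
```

```text
12.3 [0.5449 0.2872 0.0985] yaw -158.81 tilt [ 0.015  0.016 -1.   ] q6 -94.9 [1.4 1.1 4.9] [ 0.2  -0.18 -0.02] 0.0092
to go cm [-0.03  0.04 -2.95]
turn -0.01
12.3 [0.5449 0.2872 0.0985] yaw -158.81 tilt [ 0.015  0.016 -1.   ] q6 -94.9 [1.4 1.1 4.9] [ 0.2  -0.18 -0.02] 0.0092
to go cm [ -0.21   0.13 -12.15]
turn -0.01
```

>>> apply_moves(
  motion=[
    {"tx": 0.05,"ty": 0.03,"tz": -0.6,"turn": 0,"jaw": -1},
    {"tx": 0.06,"ty": 0.04,"tz": -1.2,"turn": 0,"jaw": -1},
    {"tx": 0.07,"ty": 0.05,"tz": -1.8,"turn": 0,"jaw": -1},
    {"tx": 0.07,"ty": 0.05,"tz": -2.4,"turn": 0,"jaw": -1},
    {"tx": 0.08,"ty": 0.06,"tz": -3.2,"turn": 0,"jaw": -1},
  ],
)

```text
time_s: 12.72
position: [0.5432, 0.2868, 0.1308]
tool_rot: [[-0.932, -0.362, 0.014], [-0.362, 0.932, 0.016], [-0.019, 0.009, -1.0]]
ft_force: [0.3, 0.4, -0.1]
grip_width: 0.0092
```

```bash
python3 st.py .5446 .2872 .22 201.2; python3 st.py .533 -0.302 .22 192
```

```text
12.7167 [0.5432 0.2868 0.1308] yaw -158.8 tilt [ 0.014  0.016 -1.   ] q6 -94.9 [ 0.3  0.4 -0.1] [-0.01  0.    0.  ] 0.0092
to go cm [-0.31  0.07 -8.91]
turn 0.0
12.7167 [0.5432 0.2868 0.1308] yaw -158.8 tilt [ 0.014  0.016 -1.   ] q6 -94.9 [ 0.3  0.4 -0.1] [-0.01  0.    0.  ] 0.0092
to go cm [ 22.08 -54.44  -9.85]
turn 9.2
```

>>> apply_moves(
  motion=[
    {"tx": 0,"ty": 0,"tz": -3,"turn": 0,"jaw": -1},
    {"tx": 0,"ty": 0,"tz": -6,"turn": 0,"jaw": -1},
    {"tx": 1,"ty": -2,"tz": -8.5,"turn": 2,"jaw": -1},
    {"tx": 2.4,"ty": -5.5,"tz": -9.8,"turn": 5,"jaw": -1},
    {"tx": 3.9,"ty": -9.2,"tz": -9.8,"turn": 9.2,"jaw": -1},
  ],
)

```text
time_s: 13.13
position: [0.5393, 0.1853, 0.2311]
tool_rot: [[-0.978, -0.208, 0.021], [-0.208, 0.978, 0.016], [-0.024, 0.012, -1.0]]
ft_force: [1.0, -0.3, -0.7]
grip_width: 0.009
```

```bash
python3 st.py .533 -0.302 .22 192
```

```text
13.1333 [0.5393 0.1853 0.2311] yaw -167.99 tilt [ 0.021  0.016 -1.   ] q6 -95.4 [ 1.  -0.3 -0.7] [-0.02 -0.01  0.04] 0.009
to go cm [ 10.78 -47.54   0.3 ]
turn 0.01
```

>>> apply_moves(
  motion=[
    {"tx": 0.7,"ty": -3.2,"tz": 0,"turn": 0,"jaw": -1},
    {"tx": 1.4,"ty": -6.4,"tz": 0,"turn": 0,"jaw": -1},
    {"tx": 2.1,"ty": -9.6,"tz": 0,"turn": 0,"jaw": -1},
    {"tx": 2.9,"ty": -12.8,"tz": 0,"turn": 0,"jaw": -1},
    {"tx": 3.6,"ty": -15.9,"tz": 0.1,"turn": 0,"jaw": -1},
  ],
)

```text
time_s: 13.55
position: [0.5369, 0.0207, 0.2282]
tool_rot: [[-0.978, -0.208, 0.022], [-0.208, 0.978, 0.016], [-0.024, 0.011, -1.0]]
ft_force: [0.7, -0.1, -0.5]
grip_width: 0.0094
```

>>> apply_moves(
  motion=[
    {"tx": 0.7,"ty": -3.2,"tz": 0,"turn": 0,"jaw": -1},
    {"tx": 1.4,"ty": -6.4,"tz": 0,"turn": 0,"jaw": -1},
    {"tx": 2.1,"ty": -9.6,"tz": 0,"turn": 0,"jaw": -1},
    {"tx": 2.9,"ty": -12.8,"tz": 0,"turn": 0,"jaw": -1},
    {"tx": 3.6,"ty": -15.9,"tz": 0.1,"turn": 0,"jaw": -1},
  ],
)

```text
time_s: 13.97
position: [0.5344, -0.144, 0.2253]
tool_rot: [[-0.978, -0.208, 0.022], [-0.208, 0.978, 0.016], [-0.025, 0.011, -1.0]]
ft_force: [0.1, 1.3, -0.4]
grip_width: 0.0097
```

>>> apply_moves(
  motion=[
    {"tx": 0.7,"ty": -3.2,"tz": 0,"turn": 0,"jaw": -1},
    {"tx": 1.4,"ty": -6.4,"tz": 0,"turn": 0,"jaw": -1},
    {"tx": 2.1,"ty": -9.6,"tz": 0,"turn": 0,"jaw": -1},
    {"tx": 2.9,"ty": -12.8,"tz": 0,"turn": 0,"jaw": -1},
    {"tx": 3.6,"ty": -15.7,"tz": 0.1,"turn": 0,"jaw": -1},
  ],
)

```text
time_s: 14.38
position: [0.5314, -0.307, 0.2224]
tool_rot: [[-0.978, -0.208, 0.022], [-0.207, 0.978, 0.015], [-0.025, 0.01, -1.0]]
ft_force: [0.2, 0.5, -0.3]
grip_width: 0.0092
```

```bash
python3 st.py .533 -0.302 .13 192
```

```text
14.3833 [ 0.5314 -0.307   0.2224] yaw -168.03 tilt [ 0.022  0.015 -1.   ] q6 -143.8 [ 0.2  0.5 -0.3] [-0.06 -0.02  0.  ] 0.0092
to go cm [-0.03  0.37  9.24]
turn -0.03
```

>>> apply_moves(
  motion=[
    {"tx": 0,"ty": 0.35,"tz": 3,"turn": 0,"jaw": -1},
    {"tx": 0,"ty": 0.35,"tz": 6,"turn": 0,"jaw": -1},
    {"tx": 0.1,"ty": 0.3,"tz": 9,"turn": 0,"jaw": -1},
    {"tx": 0.25,"ty": 0.25,"tz": 11.5,"turn": 0,"jaw": -1},
    {"tx": 0.25,"ty": 0.25,"tz": 11.5,"turn": 0,"jaw": -1},
  ],
)

```text
time_s: 14.8
position: [0.5291, -0.302, 0.103]
tool_rot: [[-0.978, -0.207, 0.016], [-0.207, 0.978, 0.021], [-0.02, 0.017, -1.0]]
ft_force: [-0.8, 1.2, -1.8]
grip_width: 0.0091
```

```bash
python3 st.py .5315 -0.3025 .075 192;  python3 - <<'E'
from h import *
a,d=get_image('wrist'); s,_=get_image('side'); c,R,t=cam('side'); u,v=map(int,proj(c,R,t,(.533,-.302,.06)))
save('p1.png',np.hstack([cv2.resize(a[180:320,200:340],(500,500),interpolation=cv2.INTER_CUBIC),cv2.resize(s[v-40:v+40,u-24:u+24],(300,500),interpolation=cv2.INTER_CUBIC)]))
E
```

```text
14.8 [ 0.5291 -0.302   0.103 ] yaw -168.05 tilt [ 0.016  0.021 -1.   ] q6 -144.0 [-0.8  1.2 -1.8] [-0.01  0.05  0.01] 0.0091
to go cm [-0.17 -0.14  2.8 ]
turn -0.05
```

View pics/p1.png

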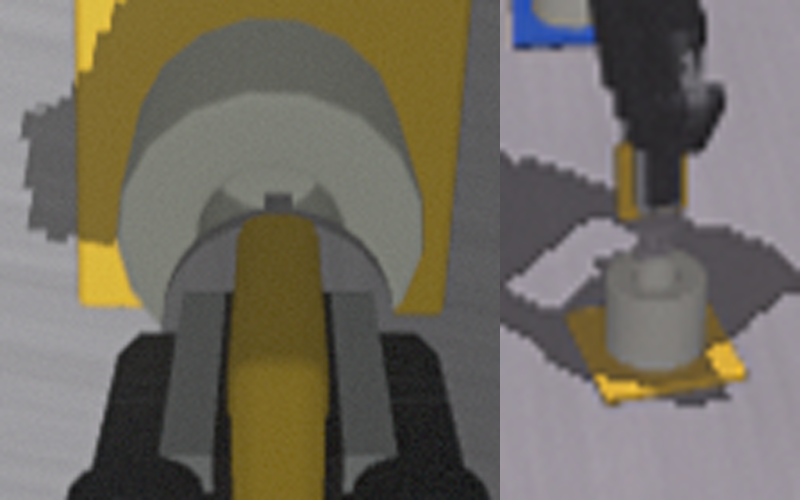

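The left view shows the collar at u≈278 against the tube's centre at ≈271, so the key is about 1 mm too far in +y. That agrees with the computed correction. Lowering.

>>> apply_moves(
  motion=[
    {"tx": -0.15,"ty": -0.13,"tz": 0.5,"turn": 0,"jaw": -1},
    {"tx": -0.17,"ty": -0.14,"tz": 1.2,"turn": 0,"jaw": -1},
    {"tx": -0.17,"ty": -0.14,"tz": 1.8,"turn": 0,"jaw": -1},
    {"tx": -0.17,"ty": -0.14,"tz": 2.4,"turn": 0,"jaw": -1},
    {"tx": -0.17,"ty": -0.14,"tz": 2.6,"turn": 0,"jaw": -1},
  ],
)

```text
time_s: 15.32
position: [0.5334, -0.3038, 0.0812]
tool_rot: [[-0.978, -0.208, 0.021], [-0.207, 0.978, 0.016], [-0.024, 0.011, -1.0]]
ft_force: [0.2, -0.3, -0.9]
grip_width: 0.0093
```

```bash
python3 st.py .532 -0.302 .0734 192
```

```text
15.3167 [ 0.5334 -0.3038  0.0812] yaw -168.04 tilt [ 0.021  0.016 -1.   ] q6 -143.9 [ 0.2 -0.3 -0.9] [ 0.   -0.01  0.01] 0.0093
to go cm [0.12 0.2  0.78]
turn -0.04
```

>>> apply_moves(
  motion=[
    {"tx": 0.1,"ty": 0.1,"tz": 0.3,"turn": 0,"jaw": -1},
    {"tx": 0.12,"ty": 0.15,"tz": 0.55,"turn": 0,"jaw": -1},
    {"tx": 0.12,"ty": 0.15,"tz": 0.75,"turn": 0,"jaw": -1},
    {"tx": 0.12,"ty": 0.15,"tz": 0.75,"turn": 0,"jaw": -1},
  ],
)

```text
time_s: 15.65
position: [0.5321, -0.3024, 0.0736]
tool_rot: [[-0.978, -0.208, 0.021], [-0.207, 0.978, 0.016], [-0.024, 0.011, -1.0]]
ft_force: [0.2, -0.7, -0.1]
grip_width: 0.0092
```

```bash
python3 st.py .5325 -0.302 .0734 192
```

```text
15.65 [ 0.5321 -0.3024  0.0736] yaw -168.03 tilt [ 0.021  0.016 -1.   ] q6 -144.0 [ 0.2 -0.7 -0.1] [-0.    0.01  0.03] 0.0092
to go cm [-0.05  0.03  0.02]
turn -0.03
```

Lower a hair onto the rim, then open gently.

>>> apply_moves(
  motion=[
    {"tx": 0,"ty": 0,"tz": 0.05,"turn": 0,"jaw": -1},
    {"tx": 0,"ty": 0,"tz": 0.05,"turn": 0,"jaw": -0.6},
    {"tx": 0,"ty": 0,"tz": 0.05,"turn": 0,"jaw": -0.4},
    {"tx": 0,"ty": 0,"tz": 0.05,"turn": 0,"jaw": -0.2},
    {"tx": 0,"ty": 0,"tz": 0.05,"turn": 0,"jaw": 0},
  ],
)

```text
time_s: 16.07
position: [0.5321, -0.3025, 0.0732]
tool_rot: [[-0.978, -0.208, 0.021], [-0.207, 0.978, 0.016], [-0.024, 0.011, -1.0]]
ft_force: [0.5, 0.1, -0.9]
grip_width: 0.0424
```

>>> apply_moves(
  motion=[
    {"tx": 0,"ty": 0,"tz": 0,"turn": 0,"jaw": 0},
    {"tx": 0,"ty": 0,"tz": -2,"turn": 0,"jaw": 0},
    {"tx": 0,"ty": 0,"tz": -5,"turn": 0,"jaw": 0},
    {"tx": 0,"ty": 0,"tz": -8.5,"turn": 0,"jaw": 0},
    {"tx": 0,"ty": 0,"tz": -12,"turn": 0,"jaw": 0},
  ],
)

```text
time_s: 16.48
position: [0.5293, -0.3042, 0.1943]
tool_rot: [[-0.978, -0.208, 0.02], [-0.207, 0.978, 0.017], [-0.023, 0.012, -1.0]]
ft_force: [0.8, -1.3, -0.3]
grip_width: 0.0426
```

```bash
python3 st.py;  python3 - <<'E'
from pc import *
a,d=get_image('wrist'); s,_=get_image('side'); T,_=get_image('top'); c,R,t=cam('side'); u,v=map(int,proj(c,R,t,(.533,-.302,.06)))
cw=cam('wrist'); uw,vw=map(int,proj(*cw,(.533,-.302,.06)))
save('p2.png',np.hstack([cv2.resize(a[vw-50:vw+50,uw-50:uw+50],(400,400)),cv2.resize(s[v-30:v+30,u-30:u+30],(400,400),interpolation=cv2.INTER_CUBIC)]))
P=cloud(d); m=(P[...,2]>.085)&(P[...,2]<.093)&(d>0)&(abs(P[...,0]-.533)<.03)&(abs(P[...,1]+.302)<.03); q=P[m]
print(m.sum(),q.mean(0),cv2.minAreaRect((q[:,:2]*1000).astype(np.float32)),'top z',np.percentile(q[:,2],[10,50,90]))
z=np.load('i0.npz'); df=np.abs(T.astype(int)-z['a']).max(2)>60
k,l,st,ce=cv2.connectedComponentsWithStats(df[:,:245].astype(np.uint8)); print([ (ce[i].round(),st[i,4]) for i in range(1,k) if st[i,4]>6])
save('topd.png',T)
E
```

```text
16.4833 [ 0.5293 -0.3042  0.1943] yaw -168.03 tilt [ 0.02   0.017 -1.   ] q6 -143.8 [ 0.8 -1.3 -0.3] [ 0.02  0.05 -0.01] 0.0426
683 [ 0.53353868 -0.30443912  0.08946246] ((534.5028076171875, -304.15771484375), (33.42808532714844, 10.24831485748291), 11.555448532104492) top z [0.08790108 0.08966102 0.09069751]
[(array([232., 319.]), np.int32(1349)), (array([234., 366.]), np.int32(81)), (array([209., 354.]), np.int32(9))]
```

View pics/p2.png

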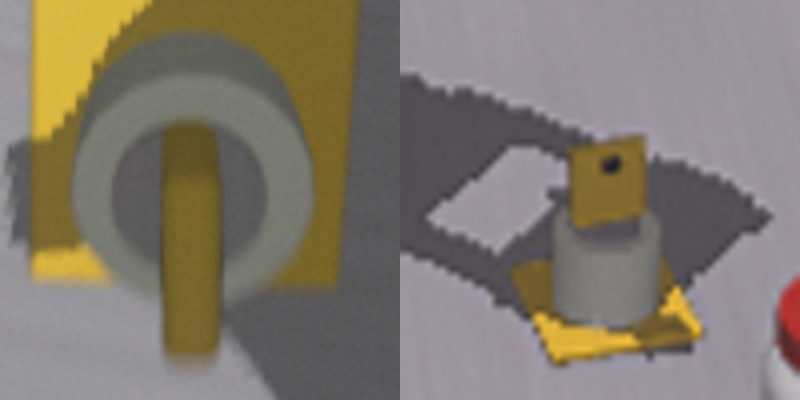

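The key hangs in the stand: the bow is up, the collar is hidden inside the ring view at (190,240), and the side view shows the bow at (608,180). I'll check its tilt against the first picture with the arm settled.

>>> apply_moves(
  motion=[
    {"tx": 0,"ty": 0,"tz": -4,"turn": 0,"jaw": 0},
    {"tx": 0,"ty": 0,"tz": -5,"turn": 0,"jaw": 0},
    {"tx": 0,"ty": 0,"tz": -5,"turn": 0,"jaw": 0},
    {"tx": 0,"ty": 0,"tz": -5,"turn": 0,"jaw": 0},
    {"tx": 0,"ty": 0,"tz": -5,"turn": 0,"jaw": 0},
  ],
)

```text
time_s: 17.05
position: [0.5285, -0.3052, 0.2439]
tool_rot: [[-0.978, -0.208, 0.023], [-0.207, 0.978, 0.015], [-0.025, 0.009, -1.0]]
ft_force: [0.3, 0.1, -0.6]
grip_width: 0.0426
```

```bash
python3 st.py;  python3 - <<'E'
from pc import *
a,d=get_image('wrist'); s,_=get_image('side'); P=cloud(d)
def fit(lo,hi):
    m=(P[...,2]>lo)&(P[...,2]<hi)&(d>0)&(abs(P[...,0]-.533)<.04)&(abs(P[...,1]+.302)<.04); q=P[m]
    for _ in range(3):
        A=np.c_[q[:,:2]-[.533,-.302],np.ones(len(q))]; k=np.linalg.lstsq(A,q[:,2],rcond=None)[0]; r=q[:,2]-A@k; q=q[abs(r)<.0015]
    r=cv2.minAreaRect((q[:,:2]*1000).astype(np.float32)); print(lo,len(q),'slope deg',np.degrees(k[:2]).round(2),'z',k[2].round(4),r)
fit(.084,.095); fit(.041,.047); fit(.003,.009)
z=np.load('i0.npz')['b']; c,R,t=cam('side'); u,v=map(int,proj(c,R,t,(.533,-.302,.06)))
f=lambda i: cv2.resize(i[v-30:v+30,u-30:u+30],(400,400),interpolation=cv2.INTER_CUBIC)
save('p3.png',np.hstack([f(z),f(s)]))
E
```

```text
17.05 [ 0.5285 -0.3052  0.2439] yaw -168.03 tilt [ 0.023  0.015 -1.   ] q6 -143.8 [ 0.3  0.1 -0.6] [-0.    0.03 -0.05] 0.0426
0.084 411 slope deg [0.16 0.86] z 0.0884 ((533.0928344726562, -302.81781005859375), (33.31556701660156, 8.8818359375), 11.714503288269043)
0.041 1022 slope deg [0.18 0.11] z 0.0447 ((532.5223999023438, -302.4161376953125), (45.340030670166016, 46.78123474121094), 12.440829277038574)
0.003 2162 slope deg [ 0.   -0.01] z 0.0057 ((533.2837524414062, -302.0492858886719), (69.82231903076172, 69.48262786865234), 10.02847957611084)
```

View pics/p3.png

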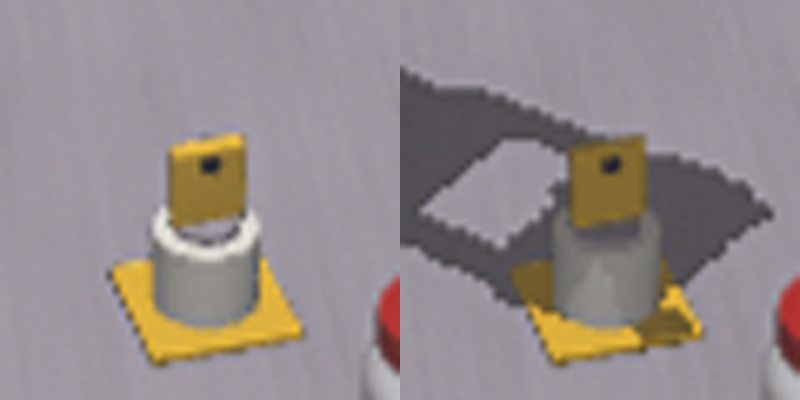

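The before and after side crops match: same pose, upright, collar on the rim, within 1 mm. Nothing is touching. Handing in.

```bash
python3 -c "
from rig import close_job; print(close_job())"
```

```text
the job is handed in; nothing more can be done
None
```

The job is handed in, after 17 s of robot time. The yellow key was put into the keyway and turned clockwise under about 5 N. It dropped 7.5 mm at roughly 24–28° from the keyway. It was then turned clockwise to its stop, back home while still fully down, withdrawn in line and hung back in its stand.

**Last checks**
- **Fully home:** the bow's top was at z 0.114 m each time I measured it in the lock, which is the seated height.
- **Stops:** wrist torque rose to 0.44 N m at the far stop and 0.48 N m at the home stop, against 0.15 N m of barrel friction.
- **Withdrawal:** the bow stood at 21.4° against 21.2° for the keyway, with almost no torque, and the key came out without force.
- **Back in the stand:** the bow is at z 0.088 m, within 1 mm and 1° of where it started, and the side view before and after looks the same. The gripper is open, well clear of the key.

**What disagreed or was not checked**
- **Overshoot at the stops:** the tool turned about 12° past the expected angle at both stops (82° against 70°, and 21° against 7°). I put this down to give in the contact, because the torque kept rising.
- **Tool tilt:** the tool drifted to about 1.5° off vertical over the run, with no visible effect on the fit.
- **Other objects:** a before-and-after comparison of the left part of the top view, which includes the lock, changed only in blobs I took to be the arm. I made no separate check of the blue key or of anything in the rest of the view.

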